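Date-mark an engine foot bracket in the bench press

TASK

Mark the aluminium bracket in the hand marking press: first swing the guard arm well aside off the palm knob (about a quarter turn, either way), then slide the bracket along the bench between the guides until it is fully home against the back stop. Only then press the palm knob down through its soft first stop to the stiffer second stop, hold it there for a moment, and let it come fully up. Finally draw the bracket back out, flat on the bench just in front of the mouth of the guides and clear of them, leave the guard aside, and do not disturb the bottle, glass or wrench.

Things in the scene. Friction and masses are not known exactly. Their poses are not given: they have to be found in the camera images.
- press: Grey C-frame hand marking press screwed to the bench. Origin on the bench top straight below ram and palm knob; x is the feed direction (the bracket goes in towards +x), z up. Overarm 56 mm wide, front end at x = -40 mm, underside 82 mm and top 137 mm above the bench; column 60 mm square centred at x = +90 mm. The anvil is flush with the bench.
- back_stop (a point): Foot of the steel back stop's working face (14 mm high, 76 mm wide), on the bench, 30 mm along the press's +x from its origin. The bracket's plain end touches it when fully home.
- mouth (a point): Centre of the guides' mouth on the bench, at x = -90 mm of the press. From here two flared steel lips, about 140 mm apart at the mouth, narrow to two straight guides at x = -50 mm, 76 mm apart, which run on to the back stop; all 14 mm high.
- sleeve (a joint): Steel hold-down sleeve (38 mm across, foot 28 mm above the bench at rest) under the overarm, moved by the palm knob: 0 = up, grows downward, first stop at 0.020 m. Soft spring: 3 N at the start, 6 N at the first stop; springs back up when released.
- plunger (a joint): Palm-knob plunger relative to the sleeve: 0 = up, grows downward, second stop (solid) at 0.010 m. It moves only after the sleeve has met the first stop: 10 N to begin, 16 N at the second stop; springs back. So the knob travels 30 mm in all.
- knob_top (a point): Centre of the flat top of the black mushroom palm knob (64 mm across, 20 mm high); 199 mm above the bench at rest, 169 mm at the second stop. Pressed straight down.
- guard (a joint): Flat aluminium guard arm, 12 mm thick (underside 213 mm, top 225 mm above the bench), on a vertical pivot on top of the column, free to swing level both ways to +-1.9 rad and stays where it is left (about 0.12 N m friction). 0 = its 68 mm disc is right over the palm knob; positive = anticlockwise seen from above.
- guard_pivot (a point): Point on the guard's pivot axis at the arm's top face, 225 mm above the bench, 90 mm along the press's +x from the knob axis.
- guard_peg (a point): Centre of the top of the upright black peg (16 mm across, 46 mm high, top 271 mm above the bench) on the guard's disc, 110 mm from the pivot axis; push it sideways to swing the guard.
- bracket: Loose plain aluminium angle bracket, about 0.26 kg: plate 160 x 70 x 6 mm lying flat, with an upright flange (70 mm wide, 8 mm thick, top 55 mm above the bench) at its -x end, outer face at x = -80 mm, inner at -72 mm. Origin at the centre of the plate's underside; x runs from the flange to the plain end, which goes into the press first.
- bracket_end (a point): Middle of the plain end edge of the bracket, on the plate's upper face (80 mm along the bracket's +x from its origin). Fully home it touches the back stop, 30 mm past the knob axis.
- flange_top (a point): Middle of the top edge of the bracket's upright flange, 55 mm above the bench.
- oil_bottle: Bystander: blue round oil bottle with white cap, 80 mm across, 190 mm high; origin at the centre of its base.
- tea_glass: Bystander: clear glass cup, 68 mm across, 90 mm high; origin at the centre of its base.
- wrench: Bystander: steel wrench 180 mm long lying flat; origin under its middle, length along x.
Things that resemble listed ones, but are neither listed nor needed, are in the scene too. There is more than one size of the bracket; the one meant has the size given above.

How it is judged:
On the way, in this order (a step that is already met when the one before it is completed fails the run):
1. the guard is swung at least 1.0 rad aside ((value of joint guard above 1 rad or value of joint guard below -1 rad)), for 0.1 s.
2. the bracket is fully home against the back stop (within 5 mm), between the guides, plunger up (x of bracket_end in the frame of press above 0.025 m and y of bracket_end in the frame of press between -0.008 and 0.008 m and angle between the x axis of bracket and the x axis of press, either way round below 0.1 rad and height (world z) of bracket below 0.006 m and value of joint each of sleeve, plunger below 0.003 m and (value of joint guard above 1 rad or value of joint guard below -1 rad)), for 0.2 s.
3. the knob is pressed through the first stop to the second stop with the bracket home, and held (x of bracket_end in the frame of press above 0.025 m and y of bracket_end in the frame of press between -0.008 and 0.008 m and angle between the x axis of bracket and the x axis of press, either way round below 0.1 rad and height (world z) of bracket below 0.006 m and value of joint sleeve above 0.017 m and value of joint plunger above 0.008 m), for 0.3 s.
4. the knob is let fully up with the bracket still in the press (value of joint each of sleeve, plunger below 0.003 m and x of bracket_end in the frame of press above 0 m), for 0.1 s.
At the end, for the whole second after the job is handed in: Bracket flat and still on the bench, its plain end 90 to 300 mm before the knob axis and within 100 mm of the feed line; sleeve and plunger up within 3 mm; guard at least 1.0 rad aside; bottle, glass and wrench within 30 mm of their starts (x of bracket_end in the frame of press between -0.3 and -0.09 m and y of bracket_end in the frame of press between -0.1 and 0.1 m and angle between bracket's own z axis and vertical below 0.05 rad and height (world z) of bracket between -0.006 and 0.006 m and linear speed of bracket below 0.01 m/s and value of joint each of sleeve, plunger below 0.003 m and (value of joint guard above 1 rad or value of joint guard below -1 rad) and distance of each of oil_bottle, tea_glass, wrench from where it was at the start of the episode below 0.03 m); the robot touches nothing.
It fails at once if the knob is pressed past the first stop while the bracket is not fully home (value of joint plunger above 0.004 m and not (x of bracket_end in the frame of press above 0.025 m and y of bracket_end in the frame of press between -0.008 and 0.008 m and angle between the x axis of bracket and the x axis of press, either way round below 0.1 rad and height (world z) of bracket below 0.006 m)).
It fails at once if a bystander is displaced by more than 30 mm or tipped (distance of any of oil_bottle, tea_glass, wrench from where it was at the start of the episode above 0.03 m or angle between any of oil_bottle, tea_glass's own z axis and vertical above 0.5 rad).
It also fails if it takes over 72 s, if anything falls off the work surface, if the arm or the gripper's body presses on something with over 40 N, if the wrist force passes 120 N, or if a joint passes its speed limit or range.

ROBOT

A 6-joint arm with a two-finger parallel gripper is mounted at the origin on the work surface. World frame = base frame: x ahead of the robot, y to its left, z up, the work surface at z = 0. Lengths are in m, angles in rad, forces in N, time in s.
With the tool pointing down it reaches from about 0.25 to 0.725 m from the base axis. Payload 4 kg.
Tool frame: the origin (TCP) lies midway between the tips of the shut fingers; the grasp point (between the pads) lies 19 mm behind it; z points along the fingers, x is the direction in which the jaws open and shut, and the axes are right-handed (so a half turn about z gives the same grasp; the last joint's range is limited). The gripper opens to 85 mm and grips with 20 to 120 N. Pads are 22 mm wide; open, the fingers measure 114 mm over their backs; the gripper's body (76 mm by 85 mm) begins 54 mm behind the grasp point. The pads swing forward as they close: fully open they stand 13 mm farther back than shut.
Start: joints at [0, 0.241, 0.005, 1.335, 0, 1.571], TCP at [0.5, -0, 0.231] pointing down, gripper open.
Joint ranges: [-2.72, 2.72], [-1.05, 1.87], [-1.09, 1.28], [-1.99, 2.15], [-1.42, 1.44], [-3.14, 3.14]. Speed limits (rad/s): [2.79, 2.79, 3.14, 3.14, 3.14, 3.14].

INTERFACE

Orientations are given as a unit quaternion [x, y, z, w].
In Python, from workcell import bot, vision, ticket gives the robot as it stands.
- The arm moves only by the tool play_rows, never from a script. Its argument "deltas" is one flat list of numbers, 5 for each row, row after row: the opening, from 0 (shut) to 1 (fully open), then the shift along the tool's x, y, z in units of 60 mm (1.0 is 60 mm), then the turn about the tool's z in degrees. A call has 1 to 12 rows; each row shifts and turns the pose as measured when the row begins, along the tool's axes as they then stand; what a row does not reach is not made up. A row lasts 1/8 s, in which the tool goes at most 62.5 mm and 10.7 degrees, less where a joint would pass 70% of its speed; a pose out of reach is approached as far as the arm can. A call is refused whole if a number of a shift passes 1 or a number of a turn 10.7, either way. A call with a gripper value outside its range is refused whole. The fingers move at their own pace and stop on an object; the grip force is fixed at half the most. Time passes only in rows, so rows that do not move let the fingers close. It gives the time, the measured TCP pose, the force and the opening at its end, in the units of the state.
- bot.get_obs(): the state, without advancing time (a new reading comes with each control period).
- vision.camera(name): name is "scene" or "side" or "wrist"; returns a dict with "color" (480x640x3 uint8, blue, green, red), "intrinsics" (3x3 intrinsics, pixels), "rvec" (rotation vector, rad) and "tvec" (3), from world to camera coordinates, as OpenCV has them. Camera axes: x right, y down, z forward; pixel columns grow to the right and rows downward; lengths in m; the calibration is good to about 2 mm. The wrist camera is an equidistant fisheye: a pixel r from the principal point sees the ray r / f radians off the axis. A picture is of the moment at which its call begins. There is no depth.
- ticket.job_done(): hands the job in, once; it reports no verdict.
The state is a dict: "clock": time; "joint_pos": joint angles; "joint_vel": joint speeds; "tau": joint torques, N m; "eef_pos": TCP position; "tool_rot": TCP orientation; "ft_force": force on the tool from outside, world axes, zero at the start; "ft_torque": the same for the moment, N m; "grip_width": finger opening in m.
Only numpy, scipy, OpenCV 4.12 (cv2) and the standard library are available. Lean on these libraries where they do the work, as an engineer would, in place of code of your own. Each camera call takes 0.05 s, during which the arm holds its last target. There are 200 camera calls.

## Working session

There is one attempt and no reset: what is moved stays moved. The work goes in short steps, Python scripts to look and compute and a tool call to move; the robot and the scene stay as the last step left them, time stands still between calls to the robot, and variables do not carry over. Pictures are saved under pics/ and viewed, about 8 in all and at most 12, crops included, and the job is handed in when it is done.

Besides the shell and the picture viewer there is one more tool, called as name(argument=value, ...) on one line, values as JSON. play_rows: Moves the arm, as the interface text tells. Its arguments: {"type":"object","properties":{"deltas":{"type":"array"}},"required":["deltas"]}

```bash
mkdir -p pics; ls; cat > h.py <<'E'
import numpy as np,cv2
from workcell import bot,vision,ticket
def cam(n):
    d=vision.camera(n); R=cv2.Rodrigues(np.array(d['rvec'],float))[0]; t=np.array(d['tvec'],float).ravel()
    return d['color'],np.array(d['intrinsics'],float),R,t
def ray(K,R,t,u,v,fish=False):
    x=(u-K[0,2])/K[0,0]; y=(v-K[1,2])/K[1,1]
    if fish:
        r=np.hypot(x,y); s=np.sin(r)/r if r>1e-9 else 1; c=np.array([x*s,y*s,np.cos(r)])
    else: c=np.array([x,y,1.])
    return -R.T@t, R.T@c
def onz(K,R,t,u,v,z,fish=False):
    o,d=ray(K,R,t,u,v,fish); return o+d*(z-o[2])/d[2]
def proj(K,R,t,p):
    q=R@np.array(p)+t; q=K@q; return q[:2]/q[2]
E
python3 - <<'E'
from h import *
for n in('scene','side'):
    c,K,R,t=cam(n); cv2.imwrite(f'pics/{n}0.png',c); np.savez(f'{n}.npz',c=c,K=K,R=R,t=t); print(n,-R.T@t,R[2],K[0,0])
print(bot.get_obs())
E
```

```text
pics
scene [ 1.1521717  -0.80096915  1.22262321] [-0.40765673  0.55157421 -0.72772377] 543.8930440261418
side [ 0.16580566 -0.85096198  1.01501994] [ 0.31109966  0.68149688 -0.66240395] 586.0594249157084
{'clock': 0.1, 'joint_pos': array([-1.41050149e-06,  2.41359868e-01,  3.86065755e-03,  1.33519496e+00,
       -1.34622758e-05,  1.57080123e+00]), 'joint_vel': array([ 4.54183611e-04, -2.11135118e-03,  2.66246129e-03,  3.40441185e-05,
       -9.81199088e-04, -2.04729736e-03]), 'tau': array([-3.57412864e-04, -3.73140085e+01,  2.53010201e+01,  1.07858295e-02,
        2.43542411e-05, -2.54672034e-05]), 'eef_pos': array([ 4.99436908e-01, -4.79025722e-06,  2.30491525e-01]), 'tool_rot': array([ 9.99999550e-01, -3.14798006e-06, -9.48921699e-04,  6.73278969e-06]), 'ft_force': array([ 0.4344167 ,  0.04495596, -0.65978875]), 'ft_torque': array([-0.01625406,  0.03036614, -0.03139179]), 'grip_width': 0.08497668342310422}
```

View pics/scene0.png

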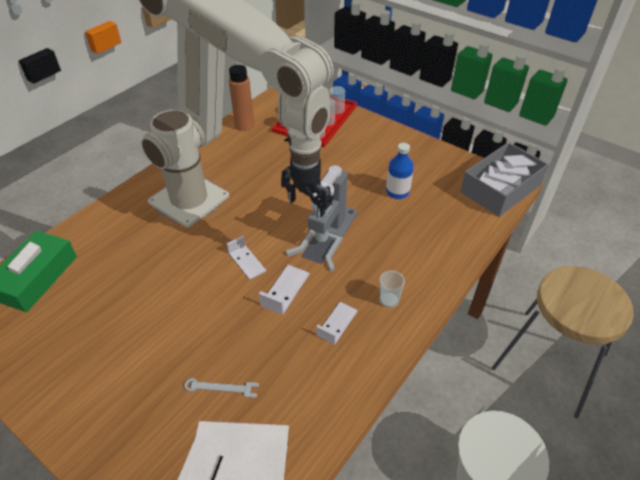

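View pics/side0.png

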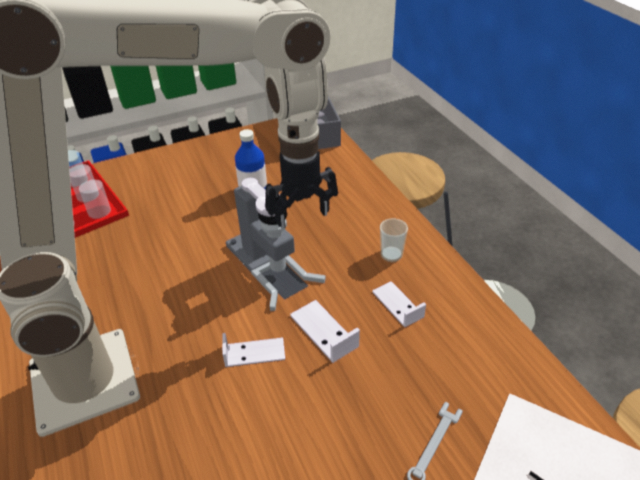

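The scene view shows three brackets, at (246,257), (285,288) and (338,322). The middle one looks largest. I'll enlarge both views to confirm that and to get corners.

```bash
python3 - <<'E'
import cv2,numpy as np
a=cv2.imread('pics/scene0.png')[155:350,215:415]; b=cv2.imread('pics/side0.png')[170:370,215:435]
cv2.imwrite('pics/s1.png',cv2.resize(a,None,fx=3,fy=3,interpolation=2))
cv2.imwrite('pics/s2.png',cv2.resize(b,None,fx=3,fy=3,interpolation=2))
E
```

```text
(no output)
```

View pics/s1.png

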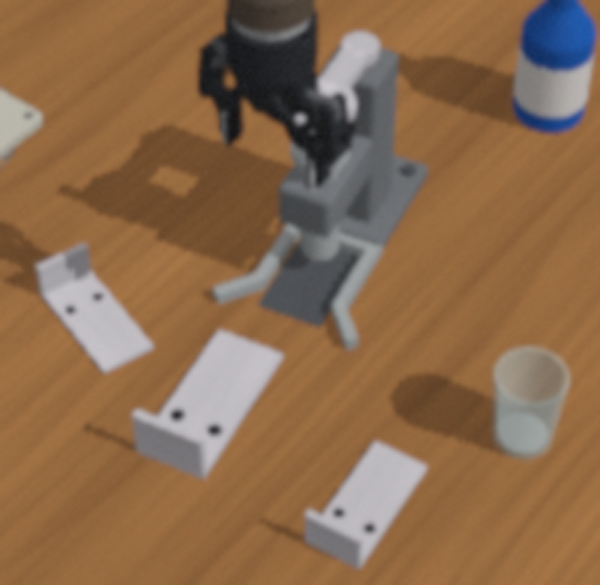

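View pics/s2.png

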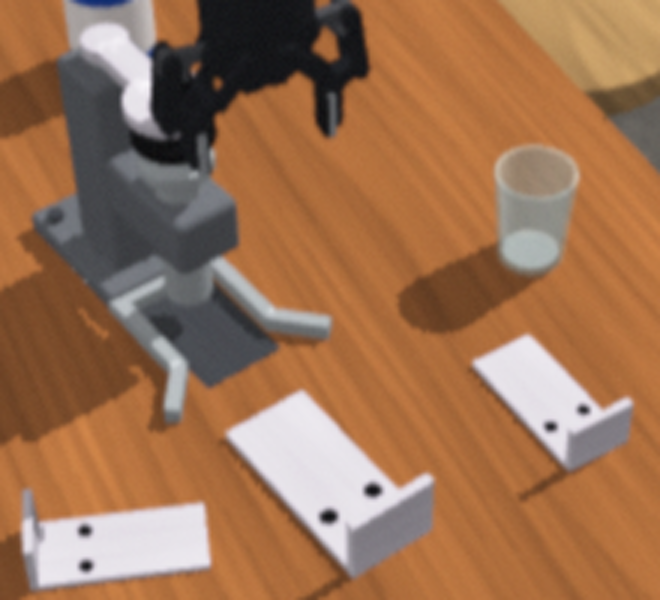

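```bash
python3 - <<'E'
from h import *
S={k:np.load(k+'.npz') for k in('scene','side')}; off={'scene':(215,155),'side':(215,170)}
P={'big plain A':(.006,(219,331),(228,434)),'big plain B':(.006,(284,354),(303,391)),
'big fl A':(.055,(133,412),(349,527)),'big fl B':(.055,(208,438),(432,477)),
'right plain A':(.006,(375,441),(473,361)),'right plain B':(.006,(428,467),(530,335)),'right fl A':(.04,(306,514),(568,436)),'right fl B':(.04,(361,538),(632,402)),
'lip L':(.014,(215,293),(173,412)),'lip R':(.014,(353,343),(328,322)),'base A':(.002,(262,304),(210,385)),'base B':(.002,(322,324),(277,347)),
'arm A':(.137,(281,184),(178,237)),'arm B':(.137,(331,203),(237,207)),'pivot':(.225,(362,45),(105,40)),
'glass base':(0,(524,440),(530,258)),'bolt':(.0,(408,171),(55,215))}
for n,(z,*q) in P.items():
    o=[];A=np.zeros((3,3));b=np.zeros(3)
    for k,(x,y) in zip(('scene','side'),q):
        s=S[k];u=(x+.5)/3-.5+off[k][0];v=(y+.5)/3-.5+off[k][1]
        o.append(onz(s['K'],s['R'],s['t'],u,v,z)[:2]); c,d=ray(s['K'],s['R'],s['t'],u,v);d/=np.linalg.norm(d);M=np.eye(3)-np.outer(d,d);A+=M;b+=M@c
    print(n,z,np.round(o,3).tolist(),np.round(np.linalg.solve(A,b),3))
E
```

```text
big plain A 0.006 [[0.448, -0.028], [0.447, -0.026]] [ 0.447 -0.027  0.006]
big plain B 0.006 [[0.516, -0.012], [0.516, -0.012]] [ 0.516 -0.011  0.005]
big fl A 0.055 [[0.476, -0.179], [0.476, -0.178]] [ 0.476 -0.179  0.055]
big fl B 0.055 [[0.548, -0.161], [0.546, -0.165]] [ 0.547 -0.161  0.053]
right plain A 0.006 [[0.648, -0.044], [0.648, -0.042]] [ 0.647 -0.043  0.006]
right plain B 0.006 [[0.703, -0.038], [0.701, -0.037]] [ 0.702 -0.036  0.004]
right fl A 0.04 [[0.66, -0.164], [0.658, -0.163]] [ 0.659 -0.162  0.038]
right fl B 0.04 [[0.712, -0.156], [0.716, -0.156]] [ 0.714 -0.158  0.044]
lip L 0.014 [[0.418, 0.003], [0.416, 0.005]] [0.416 0.005 0.013]
lip R 0.014 [[0.565, 0.034], [0.561, 0.039]] [0.562 0.04  0.01 ]
base A 0.002 [[0.457, 0.028], [0.455, 0.029]] [ 0.455  0.03  -0.   ]
base B 0.002 [[0.521, 0.044], [0.518, 0.043]] [ 0.519  0.046 -0.001]
arm A 0.137 [[0.453, 0.067], [0.45, 0.057]] [0.452 0.067 0.132]
arm B 0.137 [[0.507, 0.075], [0.502, 0.068]] [0.504 0.077 0.131]
pivot 0.225 [[0.454, 0.193], [0.452, 0.193]] [0.453 0.196 0.223]
glass base 0 [[0.755, 0.045], [0.749, 0.045]] [ 0.753  0.05  -0.007]
bolt 0.0 [[0.462, 0.276], [0.409, 0.271]] [ 0.425  0.335 -0.063]
```

The middle bracket, scene px (285,288), measures about 71 x 155 mm with a flange top at 55 mm. The other two are smaller: the right one is 55 mm wide, and the left one is clearly small. So the middle one is the 160 x 70 bracket. The press origin is about (0.471, 0.107), with the feed heading about 102°. The guard pivot is at (0.453, 0.193), which puts the peg near (0.476, 0.085).

First I shut the fingers and go to the −x side of the peg.

play_rows(deltas=[0,-0.55,0,-0.15,0,0,-0.55,0,0,0,0,0,0,0,0,0,0,-0.6,0,0,0,0,-0.6,0,0,0,0,0,0,0])

```text
clock: 0.85
eef_pos: [0.4327, 0.0734, 0.2374]
tool_rot: [1.0, -0.001, -0.002, 0.0]
ft_force: [0.1, -0.1, 0.2]
grip_width: 0.0002
```

```bash
python3 - <<'E'
from h import *
c=cam('scene')[0]; d=cam('side')[0]
f=lambda a:cv2.resize(a,None,fx=2,fy=2,interpolation=2)
cv2.imwrite('pics/p3.png',np.hstack([f(c[120:300,220:420]),f(d[120:300,180:380])]))
E
```

```text
(no output)
```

View pics/p3.png

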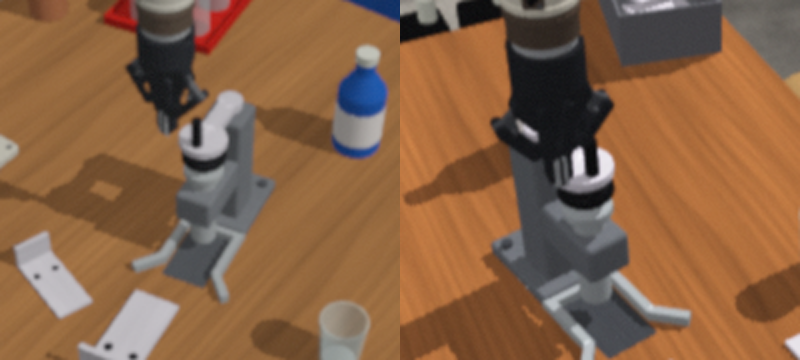

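The peg is black and stands at crop (197,122), just +x of the shut fingers, so the finger is on the correct side. The bottle is well away. I'll swing the guard anticlockwise along its arc.

play_rows(deltas=[0,0.37,-0.13,0,0,0,0.47,-0.12,0,0,0,0.47,-0.16,0,0,0,0.33,-0.35,0,0,0,0.33,-0.35,0,0,0,0.12,-0.38,0,0])

```text
clock: 1.7
eef_pos: [0.5623, 0.1518, 0.2344]
tool_rot: [1.0, -0.009, -0.005, 0.004]
ft_force: [0.0, -2.2, 0.7]
grip_width: 0.0001
```

play_rows(deltas=[0,0.02,-0.4,-0.05,0,0,0,-0.4,-0.03,0,0,-0.03,-0.2,-0.03,0,0,0,0,0,0])

```text
clock: 2.2
eef_pos: [0.5651, 0.208, 0.2373]
tool_rot: [1.0, -0.012, -0.007, 0.007]
ft_force: [0.5, 0.3, -0.1]
grip_width: 0.0002
```

```bash
python3 - <<'E'
from h import *
c=cam('scene');d=cam('side')
np.savez('scene.npz',c=c[0],K=c[1],R=c[2],t=c[3]);np.savez('side.npz',c=d[0],K=d[1],R=d[2],t=d[3])
f=lambda a:cv2.resize(a,(400,400),interpolation=2)
cv2.imwrite('pics/p4.png',np.hstack([f(c[0][120:320,220:420]),f(d[0][120:320,200:400])]))
E
```

```text
(no output)
```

View pics/p4.png

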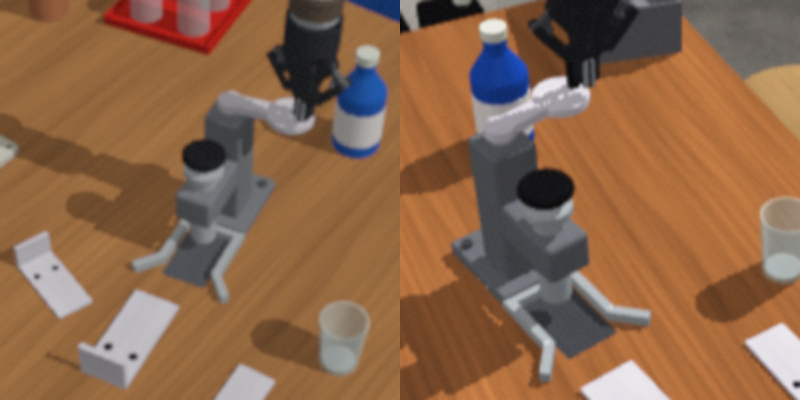

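The guard has swung about 95° and rests clear at crop (290,115). Now the knob, lips and bracket are unobstructed, so I'll refine those points.

```bash
python3 - <<'E'
from h import *
S={k:np.load(k+'.npz') for k in('scene','side')}; off={'scene':(220,120),'side':(200,120)}
for k,box in(('scene',(300,180,345,212)),('side',(250,195,300,235))):
    x0,y0,x1,y1=box; s=S[k]; g=cv2.resize(s['c'][y0:y1,x0:x1].max(2),None,fx=4,fy=4,interpolation=2)
    m=(g<45).astype(np.uint8); ct=max(cv2.findContours(m,0,1)[0],key=cv2.contourArea); x,y,w,h=cv2.boundingRect(ct)
    h_=[onz(s['K'],s['R'],s['t'],(a+.5)/4-.5+x0,(b+.5)/4-.5+y0,.199)[:2] for a,b in ((x+w/2,y+.5),)]
    # hull left/right extremes and top => centre: top edge far rim point + 32 mm toward the camera
    o=-s['R'].T@s['t']; e=o[:2]-h_[0]; e/=np.linalg.norm(e)
    print(k,x,y,w,h,'knob',np.round(h_[0]+.032*e,4))
P={'lipL':(.014,(134,266),(545-400,376)),'lipR':(.014,(224,298),(648-400,318)),'bendL':(.014,(178,247),(549-400,341)),
'pivot':(.225,(231,103),(500-400,125)),'armA':(.137,(178,200),(549-400,249)),'armB':(.137,(213,211),(587-400,235)),
'plainA':(.006,(139,291),None),'plainB':(.006,(179,306),None),'flA':(.055,(81,346),None),'flB':(.055,(131,363),None)}
for n,(z,*q) in P.items():
    print(n,[np.round(onz(S[k]['K'],S[k]['R'],S[k]['t'],(p[0]+.5)/2-.5+off[k][0],(p[1]+.5)/2-.5+off[k][1],z)[:2],3).tolist() for k,p in zip(('scene','side'),q) if p])
E
```

```text
scene 48 39 82 63 knob [0.4768 0.0996]
side 33 40 113 78 knob [0.4688 0.0982]
lipL [[0.42, 0.003], [0.415, 0.003]]
lipR [[0.563, 0.034], [0.558, 0.034]]
bendL [[0.448, 0.073], [0.439, 0.052]]
pivot [[0.458, 0.187], [0.453, 0.196]]
armA [[0.464, 0.056], [0.456, 0.07]]
armB [[0.516, 0.068], [0.503, 0.073]]
plainA [[0.452, -0.025]]
plainB [[0.516, -0.013]]
flA [[0.48, -0.179]]
flB [[0.552, -0.161]]
```

The knob is at about (0.472, 0.101) and the mouth at about (0.489, 0.0185), both consistent with a heading of 102°. The bracket is parallel to the feed line and about 15 mm off it towards −x. Next I rise clear and travel over the flange.

play_rows(deltas=[0,0,0,-0.6,0,0,0,0,-0.6,0,0,-0.12,0.9,0,0,0,-0.12,0.9,0,0,0,-0.12,0.9,0,0,0.5,-0.12,0.9,0,0,1,-0.12,0.9,0,0,1,-0.12,0.9,0,0,1,-0.12,0.8,0,0,1,0,0,0,10,1,0,0,0,10])

```text
clock: 3.68
eef_pos: [0.5016, -0.1822, 0.3208]
tool_rot: [0.98, -0.197, -0.001, 0.009]
ft_force: [-0.5, 0.3, 0.6]
grip_width: 0.0856
```

```bash
python3 -c "
from h import *
print(bot.get_obs()['joint_pos'])"
```

```text
[-0.33850531  0.29264118  0.30439333  1.5824035  -0.01758968  1.62879947]
```

Heading is now −23°. Turning to +102° instead keeps joint 6 well inside its range.

play_rows(deltas=[1,0,0,0,-10.4,1,0,0,0,-10.4,1,0,0,0,-10.4,1,0,0,0,-10.4,1,0,0,0,-10.4,1,0,0,0,-10.4,1,0,0,0,-10.4,1,0,0,0,-10.4,1,0,0,0,-10.4,1,0,0,0,-10.4,1,0,0,0,-10.4,1,0,0,0,-10.4])

```text
clock: 5.18
eef_pos: [0.4952, -0.1914, 0.3255]
tool_rot: [0.607, 0.794, -0.007, 0.007]
ft_force: [-0.6, 0.3, -0.1]
grip_width: 0.0857
```

```bash
cat > st.py <<'E'
from h import *
from scipy.spatial.transform import Rotation as Ro
o=bot.get_obs();R=Ro.from_quat(o['tool_rot']).as_matrix();p=o['eef_pos']
print(o['clock'],p,'head',np.degrees(np.arctan2(R[1,0],R[0,0])),'z',R[:,2],'F',o['ft_force'],'j',o['joint_pos'][[0,5]],o['grip_width'])
def to(q): print('to',q,'units',np.round(R.T@(np.array(q)-p)/.06,2))
E
python3 - <<'E'
from st import *
to((.513,-.167,.1)); to((.513,-.167,.018))
c,K,Rc,t=cam('wrist'); cv2.imwrite('pics/w5.png',c); np.savez('wrist.npz',c=c,K=K,R=Rc,t=t)
E
```

```text
5.175 [ 0.49520814 -0.19144595  0.3255409 ] head 105.22160514536492 z [ 0.00300452 -0.01966563 -0.9998021 ] F [-0.63067955  0.26556898 -0.05062273] j [-0.35897698 -0.62470612] 0.08572937180279927
to (0.513, -0.167, 0.1) units [0.39 0.4  3.75]
to (0.513, -0.167, 0.018) units [0.42 0.4  5.12]
```

View pics/w5.png

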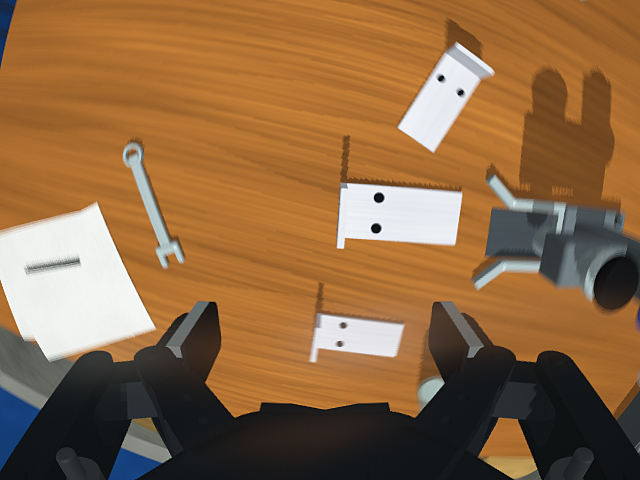

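The wrist view shows the big bracket with flange at (342,215) and plain end at (460,217). The lip tips are at about (490,171) and (478,285). I'll compute the bracket and press poses from this view.

```bash
python3 - <<'E'
from st import *
s=np.load('wrist.npz');c=s['c']
P={'flA':(.055,342,184),'flB':(.055,340,247),'plA':(.006,462,188),'plB':(.006,457,245),'lipA':(.014,489,171),'lipB':(.014,478,284),'bendA':(.014,512,204),'bendB':(.014,506,267),'baseA':(.001,491,209),'baseB':(.001,487,253),'knob':(.199,615,282)}
D={n:onz(s['K'],s['R'],s['t'],u,v,z,True)[:2] for n,(z,u,v) in P.items()}
for n in D: print(n,np.round(D[n],4))
m=lambda a:(D[a+'A']+D[a+'B'])/2
h=lambda a,b:np.degrees(np.arctan2(*(b-a)[::-1]))
print('len',np.linalg.norm(m('fl')-m('pl')),np.linalg.norm(D['lipA']-D['lipB']),'head br',h(m('fl'),m('pl')),h(D['plB'],D['plA'])-90,'press',h(m('lip'),D['knob']),h(D['lipB'],D['lipA'])-90,h(D['baseB'],D['baseA'])-90)
print(m('fl'),m('pl'),m('lip'),m('bend'),m('base'))
E
```

```text
5.225 [ 0.49516695 -0.1915381   0.32558869] head 105.42758037372417 z [ 0.00303365 -0.0197688  -0.99979998] F [-0.19947762  0.35983437  0.24978248] j [-0.35911817 -0.62844244] 0.08501791150210297
flA [ 0.4722 -0.1835]
flB [ 0.5436 -0.1656]
plA [ 0.4378 -0.0285]
plB [ 0.5125 -0.0086]
lipA [ 0.4048 -0.0023]
lipB [0.5555 0.0399]
bendA [0.4354 0.0463]
bendB [0.521  0.0727]
baseA [0.452  0.0244]
baseB [0.5122 0.0421]
knob [0.4648 0.0937]
len 0.15939879983915073 0.1564915304858486 head br 101.8678441230782 -255.11521992179718 press 101.56968579091803 -254.34462113777045 -253.59769865554557
[ 0.50792151 -0.17456119] [ 0.47514035 -0.01856961] [0.48013948 0.01882978] [0.47819425 0.05949507] [0.48207254 0.0332164 ]
```

The views agree that the bracket is parallel to the feed, with a heading near 102.5° and a lateral offset of 13–15 mm. I'll align and descend over the flange.

play_rows(deltas=[1,0.4,0.35,0,3,1,0,0,0.9,0,1,0,0,0.9,0,1,0,0,0.9,0,1,0,0,0.9,0,1,0,0,0,0])

```text
clock: 5.98
eef_pos: [0.5111, -0.1705, 0.1076]
tool_rot: [0.635, 0.772, -0.005, 0.012]
ft_force: [-0.8, -0.5, 0.0]
grip_width: 0.0853
```

```bash
python3 - <<'E'
from st import *
to((.511,-.168,.018))
E
```

```text
5.975 [ 0.51109231 -0.17053574  0.1076231 ] head 101.10629171927583 z [ 0.01289196 -0.02282004 -0.99965646] F [-0.8158993  -0.53422345  0.01320628] j [-0.31204844 -0.50616371] 0.08531100853951684
to (0.511, -0.168, 0.018) units [ 0.08 -0.01  1.49]
```

play_rows(deltas=[1,0.08,0,0.5,-1.4,1,0,0,0.5,0,1,0,0,0.4,0,1,0,0,0,0,0,0,0,0,0,0,0,0,0,0,0,0,0,0,0,0,0,0,0,0,0,0,0,0,0])

```text
clock: 7.1
eef_pos: [0.525, -0.1732, 0.0406]
tool_rot: [0.629, 0.777, 0.001, 0.026]
ft_force: [1.2, 0.1, 1.0]
grip_width: 0.0067
```

```bash
python3 - <<'E'
from st import *
c,K,Rc,t=cam('wrist'); cv2.imwrite('pics/w6.png',c); np.savez('wrist.npz',c=c,K=K,R=Rc,t=t)
E
```

```text
7.1 [ 0.52497586 -0.17317735  0.04055846] head 101.91970909332206 z [ 0.04239137 -0.03053339 -0.99863441] F [1.1545656  0.09533191 0.98532556] j [-0.30976537 -0.51888546] 0.00670073650270332
```

View pics/w6.png

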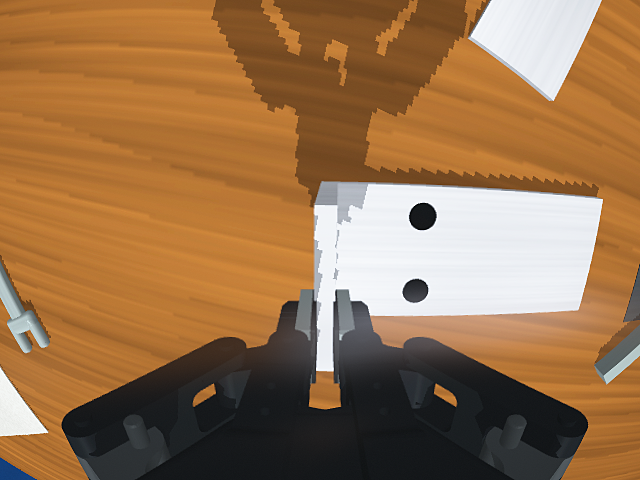

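```bash
python3 - <<'E'
from st import *
o=bot.get_obs();print(o['joint_pos'],o['tau'],o['ft_torque'])
E
```

```text
7.15 [ 0.52495211 -0.17320171  0.04047188] head 101.92479402453611 z [ 0.04226461 -0.03061794 -0.99863719] F [ 1.1043554  -0.05633148  0.0684978 ] j [-0.30975472 -0.518964  ] 0.006364454333248937
[-0.30975472  0.46454575 -0.20579397  0.8508434  -0.01627819 -0.518964  ] [ -0.18156862 -43.11868072  20.31778336  -0.15100557  -0.53087834
  -0.20158579] [ 0.45859599 -0.11236583 -0.13050325]
```

```bash
python3 - <<'E'
from st import *
s=np.load('wrist.npz')
P={'plA':(.006,602,199),'plB':(.006,579,310),'flTA':(.055,316,204),'flTB':(.055,316,372),'fl base A':(.006,369,187),'fl base B':(.006,372,317),'lipB':(.014,596,358)}
for n,(z,u,v) in P.items(): print(n,np.round(onz(s['K'],s['R'],s['t'],u,v,z,True)[:2],4))
for n in('scene','side'):
    c=cam(n); np.savez(n+'.npz',c=c[0],K=c[1],R=c[2],t=c[3])
    if n=='scene': a=cv2.resize(c[0][200:340,230:370],(400,400),interpolation=2)
    else: b=cv2.resize(c[0][220:380,260:420],(400,400),interpolation=2)
cv2.imwrite('pics/p7.png',np.hstack([a,b]))
E
```

```text
7.15 [ 0.52495211 -0.17320171  0.04047188] head 101.92479402453611 z [ 0.04226461 -0.03061794 -0.99863719] F [ 1.1043554  -0.05633148  0.0684978 ] j [-0.30975472 -0.518964  ] 0.006364454333248937
plA [ 0.4468 -0.0294]
plB [ 0.5158 -0.0141]
flTA [ 0.4779 -0.1862]
flTB [ 0.5486 -0.172 ]
fl base A [ 0.4752 -0.1639]
fl base B [ 0.5431 -0.1451]
lipB [0.5445 0.0156]
```

View pics/p7.png

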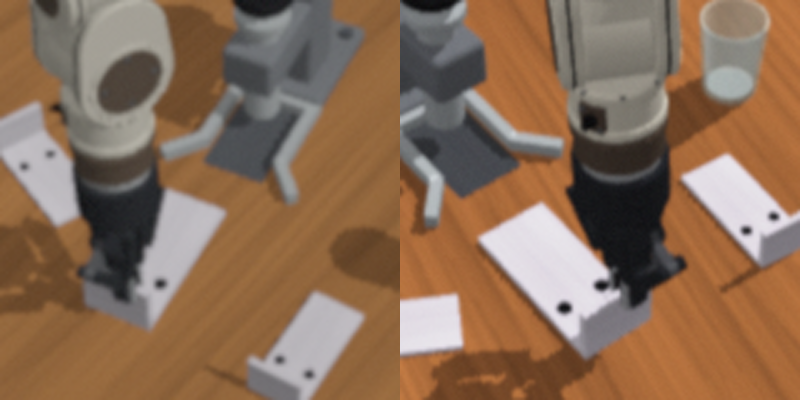

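The grip is sound: the bracket is flat and the pads hold the flange about 12 mm off centre. I'll compute the shift onto the feed line.

```bash
python3 - <<'E'
from st import *
f=np.array([-.214,.977,0]);m=np.array([.977,.214,0])
to(p+.014*m); to(p+.014*m+.04*f); print(R)
E
```

```text
7.25 [ 0.52487956 -0.17332096  0.04028656] head 101.929067477958 z [ 0.04200198 -0.03084368 -0.99864133] F [1.04030702 0.5013469  1.78367559] j [-0.30984053 -0.51912711] 0.006361453737257156
to [ 0.53855756 -0.17032496  0.04028656] units [0.   0.23 0.01]
to [ 0.52999756 -0.13124496  0.04028656] units [ 0.67  0.23 -0.02]
[[-0.20654427  0.97753532  0.04200198]
 [ 0.97766435  0.2078968  -0.03084368]
 [-0.03888286  0.03469325 -0.99864133]]
```

play_rows(deltas=[0,0,0.12,0,0,0,0,0.12,0,0,0,0,0,0,0,0,0.2,0,-0.01,0,0,0.2,0,-0.01,0,0,0,0,0,0])

```text
clock: 8.0
eef_pos: [0.529, -0.1469, 0.041]
tool_rot: [0.629, 0.777, -0.004, 0.023]
ft_force: [0.0, 0.6, 0.6]
grip_width: 0.0063
```

```bash
cat > look.py <<'E'
from st import *
c,K,Rc,t=cam('wrist'); cv2.imwrite('pics/w.png',c); np.savez('wrist.npz',c=c,K=K,R=Rc,t=t)
E
python3 look.py; cp pics/w.png pics/w8.png
```

```text
8.0 [ 0.52900896 -0.14693136  0.04096816] head 101.9364589384107 z [ 0.03073447 -0.03549879 -0.99889701] F [0.03549065 0.59689337 0.62286002] j [-0.25624239 -0.46555478] 0.006315300890146676
```

View pics/w8.png

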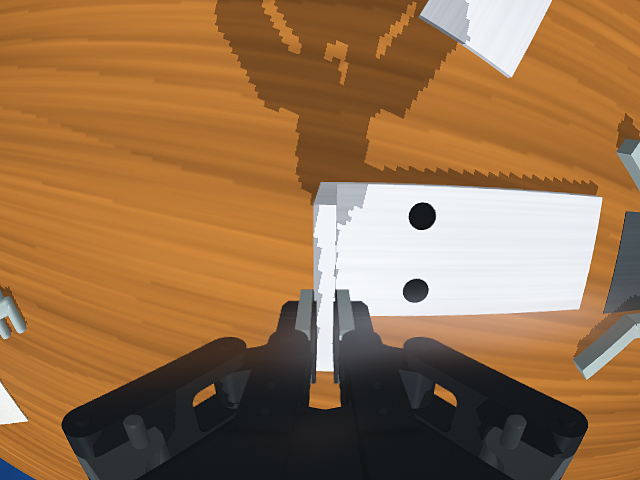

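The bracket moved rigidly with the jaws. The lip tips are now in view at (617,143) and (575,360), so I'll measure lateral error directly against them.

```bash
python3 - <<'E'
from st import *
s=np.load('wrist.npz')
P={'plA':(.006,602,197),'plB':(.006,580,309),'lipAin':(.014,618,153),'lipBin':(.014,574,358),'baseA':(.001,627,211),'baseB':(.001,606,312),'flA':(.006,369,187),'flB':(.006,372,317)}
D={n:onz(s['K'],s['R'],s['t'],u,v,z,True)[:2] for n,(z,u,v) in P.items()}
f=np.array([-.214,.977]);m=np.array([.977,.214])
for n in D: print(n,np.round(D[n],4),np.round([f@D[n],m@D[n]],4))
E
```

```text
8.05 [ 0.52895795 -0.14696496  0.04086316] head 101.93235190024834 z [ 0.03049861 -0.03506212 -0.99891966] F [-0.43009122  0.03680158  0.2767212 ] j [-0.2565318  -0.46575268] 0.005851638453249445
plA [ 0.4493 -0.0032] [-0.0993  0.4383]
plB [0.5186 0.0122] [-0.099   0.5093]
lipAin [ 0.4229 -0.0068] [-0.0971  0.4118]
lipBin [0.5494 0.0198] [-0.0982  0.541 ]
baseA [0.4513 0.0264] [-0.0708  0.4466]
baseB [0.519  0.0428] [-0.0692  0.5162]
flA [ 0.479  -0.1377] [-0.2371  0.4385]
flB [ 0.5467 -0.119 ] [-0.2333  0.5087]
```

play_rows(deltas=[0,0,0.14,0,0,0,0,0,0,0,0,0.25,0,-0.01,0,0,0.25,0,-0.01,0,0,0,0,0,0])

```text
clock: 8.68
eef_pos: [0.5316, -0.1143, 0.0409]
tool_rot: [0.63, 0.777, -0.004, 0.023]
ft_force: [-0.4, 1.1, -0.5]
grip_width: 0.0063
```

```bash
python3 look.py; python3 - <<'E'
import cv2
a=cv2.imread('pics/w.png')[100:400,440:640]; cv2.imwrite('pics/w9.png',cv2.resize(a,(400,600),interpolation=2))
E
```

```text
8.675 [ 0.53159718 -0.11430459  0.04090828] head 101.91641999561445 z [ 0.0308589  -0.03504071 -0.99890934] F [-0.43823488  1.06923737 -0.46402813] j [-0.19596532 -0.40493966] 0.006331593191529047
```

View pics/w9.png

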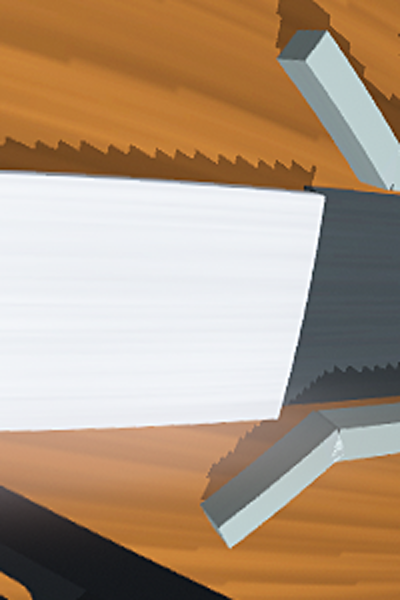

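The plain end is inside the mouth with its corners at raw (602,197) and (580,309). The guide bends are at (635,194) and (598,305). I'll measure the lateral offset against them.

```bash
python3 - <<'E'
from st import *
s=np.load('wrist.npz')
f=np.array([-.214,.977]);m=np.array([.977,.214])
P={'plA':(.006,325,195),'plB':(.006,280,418),'plateA':(.006,20,175),'plateB':(.006,20,431),'baseA':(.001,313,187),'baseB':(.001,285,404),'bendA0':(0,392,189),'bendB0':(0,317,410),'bendB14':(.014,340,430),'bendB14x':(.014,317,410),'lipA0':(0,277,57),'lipB0':(0,202,502),'lipA14':(.014,305,30),'lipB14':(.014,230,547)}
for n,(z,x,y) in P.items():
    q=onz(s['K'],s['R'],s['t'],(x+.5)/2-.5+440,(y+.5)/2-.5+100,z,True)[:2]; print(n,np.round(q,4),np.round([f@q,m@q],4))
E
```

```text
8.725 [ 0.53159494 -0.1144817   0.04082768] head 101.90774298064889 z [ 0.03068954 -0.03477917 -0.9989237 ] F [ 0.5548783   2.17165824 -0.22572193] j [-0.19641978 -0.40522981] 0.00652581290026989
plA [0.4521 0.0297] [-0.0677  0.4481]
plB [0.5211 0.0446] [-0.068   0.5187]
plateA [ 0.4723 -0.0659] [-0.1654  0.4473]
plateB [ 0.5398 -0.0437] [-0.1582  0.518 ]
baseA [0.4511 0.0284] [-0.0688  0.4468]
baseB [0.5179 0.0489] [-0.0631  0.5165]
bendA0 [0.4418 0.0638] [-0.0322  0.4453]
bendB0 [0.5181 0.0658] [-0.0466  0.5202]
bendB14 [0.5184 0.066 ] [-0.0465  0.5206]
bendB14x [0.5134 0.0512] [-0.0599  0.5126]
lipA0 [0.4197 0.0036] [-0.0863  0.4108]
lipB0 [0.5573 0.0338] [-0.0862  0.5517]
lipA14 [0.4124 0.0012] [-0.087   0.4032]
lipB14 [0.565  0.0427] [-0.0791  0.5611]
```

The bracket's lateral centre is 0.483 against a guide centre of 0.482. Guide width measures 75 mm and mouth width 141 mm, both as given. The remaining travel to the stop is about 102 mm, so I'll push in.

play_rows(deltas=[0,0.25,-0.02,-0.01,0,0,0.25,-0.02,-0.01,0,0,0.25,-0.01,-0.01,0,0,0.25,-0.01,-0.01,0,0,0.25,-0.01,-0.01,0,0,0,0,0,0])

```text
clock: 9.48
eef_pos: [0.511, -0.037, 0.0411]
tool_rot: [0.63, 0.777, -0.004, 0.024]
ft_force: [-0.6, 0.7, 0.4]
grip_width: 0.0061
```

```bash
python3 st.py
```

```text
9.475 [ 0.51098336 -0.03700539  0.04105242] head 101.91303953438941 z [ 0.03217723 -0.03577463 -0.99884173] F [-0.57545533  0.74126673  0.43121083] j [-0.05212129 -0.26112478] 0.006092460241707303
```

play_rows(deltas=[0,0.1,0.03,0,0,0,0.1,0.02,-0.01,0,0,0.1,0.01,0,0,0,0.1,0,-0.01,0,0,0.08,0,0,0])

```text
clock: 10.1
eef_pos: [0.5115, -0.0137, 0.0427]
tool_rot: [0.631, 0.775, -0.009, 0.031]
ft_force: [1.5, -19.4, 6.3]
grip_width: 0.0065
```

```bash
python3 st.py
```

```text
10.1 [ 0.51147138 -0.01367689  0.04272294] head 101.66533354705872 z [ 0.03777154 -0.05280269 -0.99789037] F [  1.50569672 -19.37179914   6.25414115] j [ 0.00469734 -0.20067955] 0.006460792419192838
```

There is firm contact at about 19 N, with plain end travel of 0.035 against an expected stop at 0.034. I'll release and rise straight up.

play_rows(deltas=[0,0,0,0,0,0,-0.01,0,0,0,0.3,0,0,0,0,0.4,0,0,0,0,0.4,0,0,0,0,0.4,0.02,0,-0.6,0,0.4,0.02,0,-0.9,0,0.4,0,0,-0.9,0,0.4,0,0,0,0])

```text
clock: 11.22
eef_pos: [0.5039, -0.0022, 0.1883]
tool_rot: [0.63, 0.776, -0.009, 0.028]
ft_force: [0.3, -0.6, -0.5]
grip_width: 0.0342
```

```bash
python3 look.py; cp pics/w.png pics/w10.png
```

```text
11.225 [ 0.50389702 -0.00220597  0.18834646] head 101.76753951828569 z [ 0.03193926 -0.04964248 -0.99825623] F [ 0.3050883  -0.59882298 -0.50237348] j [ 0.02601686 -0.18072332] 0.034229929004368845
```

View pics/w10.png

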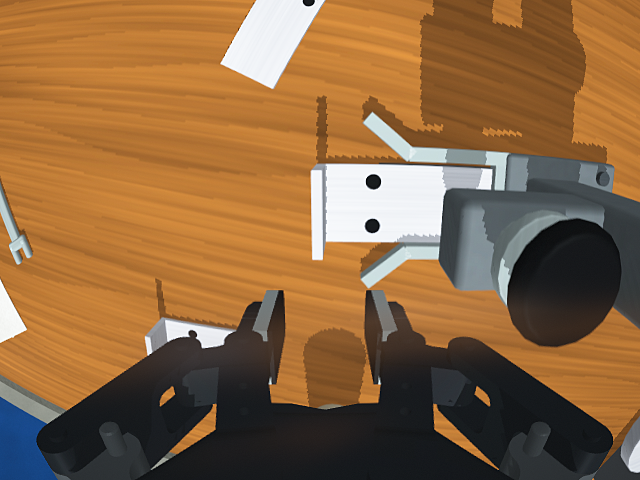

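The plate appears to butt against the stop at (494,175), between the guides. A quick numeric check, plus the knob position:

```bash
python3 - <<'E'
from st import *
s=np.load('wrist.npz')
f=np.array([-.214,.977]);m=np.array([.977,.214])
P={'plA':(.006,493,168),'stop foot':(.014,497,166),'flA':(.055,312,169),'flB':(.055,314,260),'plateA':(.006,326,165),'plateB':(.006,327,242),'plateA2':(.006,440,166),'lipA0':(0,363,123),'lipB0':(0,361,277),'bendA':(0,409,160),'bendB':(0,404,246),'guideA14in':(.014,470,163),'knob':(.199,566,283),'kL':(.199,511,287),'kR':(.199,620,270)}
for n,(z,x,y) in P.items():
    q=onz(s['K'],s['R'],s['t'],x,y,z,True)[:2]; print(n,np.round(q,4),np.round([f@q,m@q],4))
# knob contour
g=s['c'].max(2)[205:360,495:635]; mk=(g<50).astype(np.uint8); ct=max(cv2.findContours(mk,0,1)[0],key=cv2.contourArea)
print(cv2.fitEllipse(cv2.convexHull(ct)),cv2.boundingRect(ct))
k=np.array([.471,.104]); print('knob exp',f@k,m@k); to((.471,.104,.26))
E
```

```text
11.275 [ 0.50225756 -0.00228776  0.18586293] head 101.7753225146991 z [ 0.0272614  -0.04974475 -0.99838984] F [-0.54122705  0.14110537 -0.49559751] j [ 0.02592575 -0.18069752] 0.034358445879077354
plA [0.4293 0.1284] [0.0335 0.4469]
stop foot [0.4265 0.1283] [0.0341 0.4442]
flA [ 0.4633 -0.0283] [-0.1268  0.4466]
flB [ 0.5333 -0.0127] [-0.1266  0.5184]
plateA [ 0.4633 -0.0202] [-0.1189  0.4483]
plateB [ 0.5319 -0.0049] [-0.1187  0.5186]
plateA2 [0.4409 0.0783] [-0.0179  0.4475]
lipA0 [0.4203 0.0035] [-0.0865  0.4114]
lipB0 [0.5611 0.0344] [-0.0865  0.5555]
bendA [0.4429 0.0507] [-0.0452  0.4436]
bendB [0.5217 0.0666] [-0.0466  0.5239]
guideA14in [0.431  0.1022] [0.0076 0.4429]
knob [0.4663 0.0972] [-0.0048  0.4764]
kL [0.4733 0.0699] [-0.033   0.4774]
kR [0.4543 0.1275] [0.0273 0.4711]
((69.22791290283203, 77.27275848388672), (105.47115325927734, 133.96852111816406), 31.53842544555664) (12, 14, 115, 127)
knob exp 0.0008139999999999985 0.482423
to (0.471, 0.104, 0.26) units [ 1.77 -0.13 -1.34]
```

The bracket is home: the plain end is at press x = 30 mm, laterally within about 1 mm of the guide centre, and square. Now I go up, shut the fingers and move over the knob.

play_rows(deltas=[0.2,0,0,-0.7,0,0,0,0,-0.7,0,0,0.6,-0.04,0,0,0,0.6,-0.04,0,0,0,0.55,-0.05,0,0,0,0,0,0,0])

```text
clock: 12.02
eef_pos: [0.4658, 0.1049, 0.2556]
tool_rot: [0.631, 0.775, -0.017, 0.019]
ft_force: [0.6, 0.1, -1.0]
grip_width: -0.0001
```

```bash
python3 - <<'E'
from st import *
to((.471,.104,.215))
E
```

```text
12.025 [0.4657516  0.10486757 0.25558809] head 101.68566027823529 z [ 0.0083937  -0.05128524 -0.99864877] F [ 0.61379623  0.08320796 -1.04467986] j [0.25436719 0.05059422] -9.258909986306834e-05
to (0.471, 0.104, 0.215) units [0.   0.08 0.68]
```

play_rows(deltas=[0,0.01,0.08,0.35,0,0,0.02,0,0.35,0,0,0.01,0,0.2,0,0,0.01,0,0.15,0,0,0,0,0,0])

```text
clock: 12.65
eef_pos: [0.47, 0.1037, 0.1879]
tool_rot: [0.632, 0.775, -0.019, 0.018]
ft_force: [-1.9, 0.8, 5.0]
grip_width: -0.0001
```

```bash
python3 st.py
```

```text
12.65 [0.47002168 0.10373815 0.18789759] head 101.62173279815471 z [ 0.0042552  -0.05201355 -0.99863731] F [-1.93925011  0.76183404  5.04732047] j [0.24967509 0.04722615] -7.765247784492569e-05
```

Knob contact is confirmed: 5 N at z 0.188, i.e. 11 mm down. I'll continue to the second stop and hold.

play_rows(deltas=[0,0.01,0,0.15,0,0,0.01,0,0.15,0,0,0,0,0.15,0,0,0,0,0.12,0])

```text
clock: 13.15
eef_pos: [0.4708, 0.1039, 0.1687]
tool_rot: [0.632, 0.775, -0.013, 0.021]
ft_force: [-21.6, -1.3, 54.7]
grip_width: -0.0
```

```bash
python3 st.py
```

```text
13.15 [0.47080308 0.10393211 0.1686553 ] head 101.63490398782919 z [ 0.01547508 -0.04742396 -0.99875497] F [-21.57064547  -1.33195854  54.66090411] j [0.24860732 0.04531818] -3.5163788310646454e-06
```

At the second stop (z 0.1687, force well above 16 N). Holding with light down rows.

play_rows(deltas=[0,0,0,0.07,0,0,0,0,0.07,0,0,0,0,0.07,0,0,0,0,0.07,0,0,0,0,0.07,0])

```text
clock: 13.78
eef_pos: [0.4705, 0.1039, 0.169]
tool_rot: [0.631, 0.775, -0.006, 0.025]
ft_force: [-9.9, 0.2, 23.7]
grip_width: -0.0002
```

```bash
python3 st.py
```

```text
13.775 [0.47049539 0.10389956 0.16901218] head 101.68665396175105 z [ 0.03124958 -0.04103525 -0.9986689 ] F [-9.86592789  0.15610157 23.72996426] j [0.24722509 0.04225432] -0.00021748789627355476
```

The stop was held over 0.6 s. Now I let the knob up and rise.

play_rows(deltas=[0,0,0,-0.2,0,0,0,0,-0.3,0,0,0,0,-0.4,0,0,0,0,-0.5,0,0,0,0,-0.4,0,0,0,0,0,0])

```text
clock: 14.52
eef_pos: [0.4684, 0.1062, 0.2859]
tool_rot: [0.632, 0.775, -0.004, 0.03]
ft_force: [0.2, -0.9, -0.9]
grip_width: -0.0001
```

```bash
python3 - <<'E'
from st import *
c=cam('scene'); s=c; g=c[0].max(2)[175:220,300:350]; mk=(cv2.resize(g,None,fx=4,fy=4,interpolation=2)<45).astype(np.uint8)
print([cv2.boundingRect(k) for k in cv2.findContours(mk,0,1)[0] if cv2.contourArea(k)>100])
to((.498,-.016,.26))
E
```

```text
14.525 [0.46835334 0.1061559  0.28590678] head 101.55184602102436 z [ 0.04133357 -0.04430935 -0.99816242] F [ 0.22013926 -0.90896506 -0.91796311] j [0.25661398 0.05340952] -0.00011686502841357435
[(48, 59, 83, 63)]
to (0.498, -0.016, 0.26) units [-2.07  0.06  0.54]
```

The knob's image is identical to the rest position, so it is fully up. Next I go back over the flange.

play_rows(deltas=[0,-0.7,0.02,0,0,0.5,-0.7,0.02,0,0,0.5,-0.67,0.02,0.2,0,0.5,0,0,0.3,0,0.5,0,0,0,0])

```text
clock: 15.2
eef_pos: [0.4951, -0.0206, 0.253]
tool_rot: [0.631, 0.775, -0.009, 0.026]
ft_force: [-0.4, -0.2, -0.6]
grip_width: 0.0425
```

```bash
python3 - <<'E'
from st import *
to((.498,-.016,.1)); to((.498,-.016,.032))
E
```

```text
15.2 [ 0.49508612 -0.02055619  0.25299175] head 101.65040003354066 z [ 0.02785273 -0.04668519 -0.99852127] F [-0.41648017 -0.22816352 -0.57486274] j [-0.01312462 -0.21758152] 0.0425473496423177
to (0.498, -0.016, 0.1) units [0.2  0.02 2.54]
to (0.498, -0.016, 0.032) units [ 0.25 -0.    3.68]
```

play_rows(deltas=[0.5,0.1,0,0.85,0,0.5,0.05,0,0.85,0,0.5,0.05,0,0.8,0,0.5,0,0,0,0])

```text
clock: 15.7
eef_pos: [0.4975, -0.0148, 0.0997]
tool_rot: [0.63, 0.776, -0.009, 0.027]
ft_force: [0.1, 0.4, 0.8]
grip_width: 0.0426
```

```bash
python3 - <<'E'
from st import *
to((.498,-.016,.034))
E
```

```text
15.7 [ 0.49747108 -0.01481093  0.09967494] head 101.768022069654 z [ 0.0297065  -0.04750647 -0.9984291 ] F [0.07857119 0.37039249 0.82642338] j [-0.00080399 -0.20741247] 0.04263303814100546
to (0.498, -0.016, 0.034) units [ 0.04 -0.02  1.09]
```

play_rows(deltas=[0.5,0.02,0,0.5,0,0.5,0.02,0,0.45,0,0.5,0,0,0.12,0,0.5,0,0,0,0,0,0,0,0,0,0,0,0,0,0,0,0,0,0,0])

```text
clock: 16.58
eef_pos: [0.5086, -0.015, 0.0461]
tool_rot: [0.63, 0.776, -0.004, 0.034]
ft_force: [-1.0, -0.0, -0.6]
grip_width: 0.0063
```

```bash
python3 st.py
```

```text
16.575 [ 0.50858856 -0.01497009  0.04612446] head 101.84233615070362 z [ 0.04842803 -0.04905895 -0.99762114] F [-1.04211597 -0.00515159 -0.64110991] j [-1.63385672e-04 -2.09125634e-01] 0.006300824006552961
```

Gripped (6.3 mm reading, as before). Drawing straight back about 165 mm.

play_rows(deltas=[0,-0.25,0,0.01,0,0,-0.25,0.01,0.01,0,0,-0.25,0,0.01,0,0,-0.25,0.01,0.01,0,0,-0.25,0,0.01,0,0,-0.25,0,0.01,0,0,0,0,0,0])

```text
clock: 17.45
eef_pos: [0.5293, -0.1103, 0.0472]
tool_rot: [0.63, 0.775, -0.004, 0.034]
ft_force: [0.0, -1.9, -0.8]
grip_width: 0.0059
```

```bash
python3 st.py
```

```text
17.45 [ 0.52929    -0.11032712  0.04720336] head 101.71433227468283 z [ 0.04722967 -0.04893811 -0.99768453] F [ 0.04151213 -1.87270472 -0.80684506] j [-0.18332151 -0.38991683] 0.005937265929266418
```

play_rows(deltas=[0,-0.25,0,0.02,0,0,-0.25,0,0.02,0,0,-0.25,0,0.02,0,0,-0.25,0,0.02,0,0,-0.25,0,0.02,0,0,0,0,0,0,0.4,0,0,0,0,0.5,0,0,0,0,0.5,0,0,0,0])

```text
clock: 18.58
eef_pos: [0.5463, -0.1889, 0.0459]
tool_rot: [0.63, 0.776, -0.004, 0.034]
ft_force: [0.1, 0.2, -0.1]
grip_width: 0.0424
```

```bash
python3 st.py
```

```text
18.575 [ 0.54631839 -0.18888753  0.04594952] head 101.77533893038681 z [ 0.04831202 -0.04963863 -0.99759809] F [ 0.12996256  0.23119623 -0.12298787] j [-0.31599014 -0.52358522] 0.04243831055686578
```

play_rows(deltas=[0.5,0,0,-0.5,0,0.5,0,0,-0.9,0,0.5,0,0,-0.9,0,0.5,0,0,-0.9,0,0.5,-0.5,0,-0.3,0,0.5,0,0,0,0])

```text
clock: 19.32
eef_pos: [0.5415, -0.2055, 0.2631]
tool_rot: [0.628, 0.777, -0.005, 0.034]
ft_force: [-0.9, 0.2, -0.9]
grip_width: 0.0425
```

```bash
python3 look.py; python3 - <<'E'
from st import *
s=np.load('wrist.npz');c=s['c']
f=np.array([-.214,.977]);m=np.array([.977,.214])
hsv=cv2.cvtColor(c,cv2.COLOR_BGR2HSV); mk=((hsv[...,1]<35)&(hsv[...,2]>190)).astype(np.uint8)
for k in cv2.findContours(mk,0,1)[0]:
    if cv2.contourArea(k)<1500: continue
    b=cv2.boxPoints(cv2.minAreaRect(k))
    print('blob',cv2.contourArea(k),b.round().tolist())
    for u,v in b:
        q=onz(s['K'],s['R'],s['t'],u,v,.006,True)[:2]; print('  ',np.round(q,3),'press x,y',np.round([f@q-.0035,-(m@q-.483)],3))
# knob and bystanders vs start
a=cv2.imread('pics/scene0.png'); n=cam('scene')[0]; ns=cam('side')[0]; as_=cv2.imread('pics/side0.png')
for nm,A,B,(x0,y0,x1,y1) in (('bottle',a,n,(385,140,415,200)),('glass',a,n,(375,268,408,308)),('wrench',a,n,(180,372,262,402)),('glass side',as_,ns,(375,215,412,265)),('wrench side',as_,ns,(405,400,465,480))):
    print(nm,cv2.absdiff(A,B)[y0:y1,x0:x1].mean())
E
```

```text
19.325 [ 0.54154274 -0.205494    0.26309771] head 102.04712713409481 z [ 0.04626257 -0.05000087 -0.99767715] F [-0.9221767   0.17699497 -0.88858464] j [-0.3462569  -0.55848899] 0.04245849866938689
19.375 [ 0.5410178  -0.20439648  0.26225959] head 102.10324297216451 z [ 0.04478754 -0.04869652 -0.99780896] F [-0.81583776  0.51701947  0.59885674] j [-0.3451261  -0.55822674] 0.04280045435148083
blob 17731.5 [[-22.0, 231.0], [101.0, 178.0], [162.0, 320.0], [39.0, 373.0]]
   [ 0.716 -0.808] press x,y [-0.946 -0.044]
   [ 0.578 -0.505] press x,y [-0.621  0.026]
   [ 0.757 -0.403] press x,y [-0.559 -0.171]
   [ 0.982 -0.691] press x,y [-0.889 -0.329]
blob 8596.5 [[350.0, 162.0], [492.0, 162.0], [492.0, 237.0], [350.0, 237.0]]
   [ 0.504 -0.202] press x,y [-0.308  0.034]
   [ 0.463 -0.047] press x,y [-0.149  0.04 ]
   [ 0.547 -0.019] press x,y [-0.139 -0.047]
   [ 0.585 -0.183] press x,y [-0.307 -0.05 ]
blob 4533.5 [[435.0, 79.0], [485.0, -5.0], [528.0, 20.0], [478.0, 105.0]]
   [ 0.394 -0.133] press x,y [-0.218  0.127]
   [ 0.278 -0.097] press x,y [-0.158  0.232]
   [ 0.288 -0.041] press x,y [-0.105  0.21 ]
   [ 0.406 -0.08 ] press x,y [-0.169  0.103]
bottle 1.2957407407407406
glass 1.2295454545454545
wrench 1.2105691056910568
glass side 43.052972972972974
wrench side 1.1034722222222222
```

The bracket lies flat on the feed line with its plain end about 145 mm before the knob axis. In the scene view the glass, bottle and wrench are unchanged. The change at the glass in the side view is most likely the arm now standing in front of it. Handing in.

```bash
python3 -c "
from h import *
print(ticket.job_done())"
```

```text
the job is handed in; nothing more can be done
None
```

The marking job is done and handed in at about 19.5 s; no verdict was reported.

- **Guard:** I swung it about 95° anticlockwise by pushing the peg. I did not measure it again after that picture, but nothing touched it afterwards.
- **Bracket in:** I slid the 160 x 70 mm bracket home by its flange. It met the stop with about 19 N. The camera then put its plain end 30 mm past the knob axis, within about 1 mm of the guide centre line.
- **Knob:** I pressed it to z = 0.169 m, the second stop, and held it there for at least 0.6 s. The force reached about 55 N, well above the 16 N spring. After release, its image matched the rest position.
- **Bracket out:** I drew it back and released it. Its plain end is about 145 mm before the knob axis, square and on the feed line. The gripper was raised clear of everything before I handed in.

**Checks that disagreed:**
- The bottle, glass and wrench are unchanged in the scene view. The side view differs at the glass, most likely because the arm stood in front of it; I did not confirm that with another picture.
- The tool leaned up to about 4° during the moves. It also gripped the flange about 12 mm off centre and 15–20 mm higher than planned on the first grasp, and about 12 mm higher on the second. Neither grasp slipped.

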